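# Set the angle bracket in the drill jig and shut the leaf

### The job

The bracket's short leg is drilled, its long leg comes next. Only push with the fingers, do not pick anything up: push the steel angle bracket over on its heel so that its long leg lies flat towards the drill jig, then push it along the bench into the jig's channel until it is fully home against the end stop, and then push the jig's open leaf over so that it drops shut flat on the rails with its pin in the bracket's hole. Leave the bolts, the gauge and the bottle standing about where they are.

Things in the scene. Friction and masses are not known exactly. Their poses are not given: they have to be found in the camera images.
- bracket: Loose steel angle 80x60x8 mm, 50 mm wide, 0.3 to 0.5 kg. Origin: middle of its outer corner edge (heel), on the bench. As it starts: z up, x level out of the long leg's outer face (to the jig within 17 degrees), y along the width. Pushed over the heel towards +x it falls on by itself past 32 degrees of lean; then x points down and z level to the jig.
- long_leg_end (a point): Middle of the end of the bracket's long leg (80 mm, one 16 mm hole 45 mm from the heel). At the start this leg stands upright, body x = -8 to 0, z = 0 to 80 mm: push its inner side, high up, towards +x to tip it. Tipped, it lies flat, 8 mm thick, and reaches 80 mm from the heel towards the jig.
- short_leg_end (a point): Middle of the end of the bracket's short leg (60 mm, two 11 mm holes). At the start this leg lies flat, body x = -60 to 0, z = 0 to 8 mm. Once the bracket is tipped it stands 60 mm high at the heel, its outer face turned away from the jig: push there to slide the bracket. Friction on the bench 0.5 to 1.2.
- jig: Dark steel U-shaped drill jig fixed to the bench. Origin: bench level, middle of the end stop's face; x points the way the bracket slides in (to the robot's right, within 3 degrees), y across, z up. Two rails 10 mm high, 15 wide leave a channel 53 mm wide from x = -68 to the stop at 0, the bench its floor. Body ends at x = 40 mm. Bracket home: heel at x = -80 mm, long leg's end on the stop.
- jig_mouth (a point): Middle of the jig's mouth, at bench level, x = -95 mm in the jig's frame. Lead-ins 10 mm high narrow the way from about 71 mm here to 53 mm at x = -66; nothing at this end stands higher than 10 mm (screw heads 14 mm).
- leaf (a joint): Leaf angle, rad: 0 = shut, level on the rails; starts open at 1.8 to 2.0, past upright, leaning away from the bracket. Stiff hinge: it rests near upright and falls shut once pushed below about 1.2. A 10 mm tapered pin under it, 7 mm long, 49 mm from the axis, drops into the bracket's 16 mm hole when the bracket is home; otherwise it hits the bracket and the leaf stays up.
- hinge_axis (a point): Middle of the leaf's hinge axis, which lies along the jig's y, 14 mm behind the stop's face (jig x = 14), 16 mm above the bench. Its cheeks stand up to 25 mm high.
- leaf_edge (a point): Middle of the free edge of the leaf, an aluminium plate 8 mm thick, 78 mm wide, reaching 78 mm from the axis. Open, this is its top, about 90 mm above the bench; push its back (the side away from the bracket, its upper face when shut) towards the bracket. Two bushes stand 5 mm proud of that face, 18 mm either side of the middle, 49 mm from the axis.
- standing_bolt_a: Bystander: bolt standing on its head, a washer threaded on, 28 mm across, 47 mm tall, near the bench's front edge, just to the right of the jig's hinge end. Origin: centre of its underside.
- standing_bolt_b: Bystander: bolt standing on its head, a washer threaded on, 28 mm across, 47 mm tall, near the bench's front edge, right of standing_bolt_a. Origin: centre of its underside.
- standing_bolt_c: Bystander: bolt standing on its head, 19 mm across, 47 mm tall, close beside the bracket, on the side away from the robot. Origin: centre of its underside.
- lying_bolt_b: Bystander: hex bolt lying down, 48 mm long, 17 mm high, front edge, right of the standing bolts. Origin: centre of its underside.
- lying_bolt_a: Bystander: hex bolt lying down, 45 mm long, 17 mm high, far left, in front of the bottle. Origin: centre of its underside.
- lying_bolt_c: Bystander: hex bolt lying down, 48 mm long, 17 mm high, front edge, between lying_bolt_b and the gauge. Origin: centre of its underside.
- length_gauge: Bystander: small stepped grey gauge block, 28x50x22 mm, front edge, farther right. Origin: centre of its underside.
- drink_bottle: Bystander: drink bottle, 77 mm across, 288 mm tall, far left, behind the bolts. Origin: centre of its underside.
Not all that is in view belongs to the job. Of the things that look like the bracket, the larger one is meant.

How it is judged:
On the way, in this order (a step that is already met when the one before it is completed fails the run):
1. the bracket has been tipped onto its long leg and lies flat, still outside the jig (angle between bracket's own x axis and vertical above 3.05 rad and height (world z) of bracket below 0.004 m and x of bracket in the frame of jig below -0.1 m), for 0.2 s.
2. the bracket is fully home in the channel, against the end stop (angle between bracket's own x axis and vertical above 3.05 rad and x of bracket in the frame of jig above -0.0828 m and y of bracket in the frame of jig between -0.004 and 0.004 m and angle between the y axis of bracket and the y axis of jig, either way round below 0.06 rad and height (world z) of bracket below 0.004 m), for 0.2 s.
3. the leaf is shut (value of joint leaf below 0.04 rad), for 0.2 s.
At the end, for the whole second after the job is handed in: The bracket lies flat on its long leg (within 5 degrees) in the jig's channel, its heel within 2.8 mm of fully home, within 4 mm of the middle and square within 3.4 degrees, at rest; the leaf is shut (below 0.04 rad), its pin in the bracket's hole (all of step 2 and value of joint leaf below 0.04 rad and linear speed of bracket below 0.01 m/s and velocity of joint leaf below 0.05 rad/s); the robot touches nothing.
It fails at once if the bracket is lifted or carried (its heel leaves the bench by more than 15 mm) (height (world z) of bracket above 0.015 m).
It fails at once if a bystander (bolt, gauge or bottle) is shifted by more than 30 mm (distance of any of standing_bolt_a, standing_bolt_b, standing_bolt_c, lying_bolt_b, lying_bolt_a, lying_bolt_c, length_gauge, drink_bottle from where it was at the start of the episode above 0.03 m).
It fails at once if a standing bolt or the bottle is knocked over (angle between any of standing_bolt_a, standing_bolt_b, standing_bolt_c, drink_bottle's own z axis and vertical above 0.5 rad).
It also fails if it takes over 61 s, if anything falls off the work surface, if the arm or the gripper's body presses on something with over 40 N, if the wrist force passes 120 N, or if a joint passes its speed limit or range.

### The arm

A 6-joint arm with a two-finger parallel gripper is mounted at the origin on a cart in front of the work surface, level with it; the furniture and walls round the work are solid. World frame = base frame: x ahead of the robot, y to its left, z up, the work surface at z = 0. Lengths are in m, angles in rad, forces in N, time in s.
With the tool pointing down it reaches from about 0.375 to 0.825 m from the base axis. Payload 5.5 kg.
Tool frame: the origin (TCP) lies at the very end of the fingers, on their centre line; the grasp point (between the pads) lies 19 mm behind it (ctrl.grip_depth is the distance from the TCP to the grasp point, in m); z points along the fingers, y is the line along which they close (so a half turn about z gives the same grasp; the last joint's range is limited). The gripper opens to 85 mm and grips with 20 to 120 N. Pads are 22 mm wide; open, the fingers measure 114 mm over their backs; the gripper's body (76 mm by 85 mm) begins 54 mm behind the grasp point. The pads swing forward as they close: fully open they stand 13 mm farther back than shut.
Start: joints at [-1.193, 0.314, -0.047, 1.21, 0, 1.571], TCP at [0.221, -0.558, 0.231] pointing down, gripper open.
Joint ranges: [-2.67, 2.67], [-0.69, 1.73], [-1.03, 1.25], [-2.08, 2.16], [-1.42, 1.45], [-3.14, 3.14]. Speed limits (rad/s): [2.39, 2.39, 3.01, 3.14, 3.14, 3.14].

### API

Orientations are given as a unit quaternion [x, y, z, w].
In Python, from plant import ctrl gives the robot as it stands.
- The arm moves only by the tool step_arm, never from a script. Its argument "targets" is one flat list of numbers, 7 for each row, row after row: the turn, a rotation vector about the tool's x, y, z as a fraction of full scale, then the shift along the tool's x, y, z as a fraction of full scale, then the finger opening in mm, from 0 to 85.4. A call has 1 to 20 rows; each row is the pose to reach, as a shift and turn from the pose commanded when the call began, along the tool's axes at that moment, turning the shorter way round; what a row does not reach only later rows make up. Full scale, the value 1, is 100 mm for a shift and pi rad for a turn. A row lasts 1/12 s, in which the tool goes at most 41.7 mm and 7.16 degrees, less where a joint would pass 70% of its speed; a pose out of reach is approached as far as the arm can. A call with a number of a shift or a turn outside -1 to 1 is refused whole. A call with a gripper value outside its range is refused whole. The fingers move at their own pace and stop on an object; the grip force is fixed at half the most. Time passes only in rows, so rows that repeat a pose let the fingers close. It gives the time, the measured TCP pose, the force, the opening and the grip force at its end, in the units of the state.
- ctrl.sense(): the state, without advancing time (a new reading comes with each control period).
- ctrl.get_image(name): name is "side" or "top" or "wrist"; returns a dict with "color" (480x640x3 uint8, red, green, blue), "mtx" (3x3 intrinsics, pixels), "R" (3x3) and "t" (3): a world point X has camera coordinates R X + t. Camera axes: x right, y down, z forward; pixel columns grow to the right and rows downward; lengths in m; the calibration is good to about 2 mm. A picture is of the moment at which its call begins. There is no depth.
- ctrl.hand_in(): hands the job in; it is judged then, once.
The state is a dict: "clock": time; "joint_pos": joint angles; "joint_vel": joint speeds; "joint_efforts": joint torques, N m; "eef_pos": TCP position; "ee_rot": TCP orientation; "contact_force": force on the tool from outside, world axes, zero at the start; "ft_torque": the same for the moment, N m; "gripper_width": finger opening in m; "grasp_force": force on a finger pad.
Only numpy, scipy, OpenCV 4.12 (cv2) and the standard library are available. Lean on these libraries where they do the work, as an engineer would, in place of code of your own. Each camera call takes 0.05 s, during which the arm holds its last target. There are 200 camera calls.

## Working session

There is one attempt and no reset: what is moved stays moved. The work goes in short steps, Python scripts to look and compute and a tool call to move; the robot and the scene stay as the last step left them, time stands still between calls to the robot, and variables do not carry over. Pictures are saved under pics/ and viewed, at most 10 in all, crops included, and the job is handed in when it is done.

Besides the shell and the picture viewer there is one more tool, called after ">>>" by a JSON object that holds its "op" and its "data". step_arm: Moves the arm, as the interface text tells. Its arguments: {"type":"object","properties":{"targets":{"type":"array"}},"required":["targets"]}

```bash
mkdir -p pics; ls; cat > h.py <<'E'
import numpy as np, cv2
from plant import ctrl
def shot(n):
    im=ctrl.get_image(n); np.savez(f'pics/{n}.npz',mtx=im['mtx'],R=im['R'],t=im['t'],c=im['color'])
    return im
def load(n): return np.load(f'pics/{n}.npz')
def ray(n,u,v,z):
    d=load(n); c=-d['R'].T@d['t']; r=d['R'].T@np.linalg.solve(d['mtx'],[u,v,1.]); 
    return (c+r*(z-c[2])/r[2])
def px(n,X):
    d=load(n); p=d['mtx']@(d['R']@np.array(X)+d['t']); return p[:2]/p[2]
E
python3 - <<'E'
from h import *
for n in ['top','side']:
    im=shot(n); cv2.imwrite(f'pics/{n}0.png',im['color'][:,:,::-1]); print(n,-im['R'].T@im['t'])
s=ctrl.sense(); print(s['clock'],s['eef_pos'],s['ee_rot'],s['contact_force'],s['gripper_width'])
E
```

```text
pics
top [0.43021619 0.10429481 0.99292335]
side [ 0.3276447  -0.72416899  0.69558739]
0.1 [ 0.22115538 -0.55721108  0.2305252 ] [ 9.82208308e-01  1.87793095e-01 -1.37733437e-04 -7.57602864e-04] [ 0.84760993 -0.45051945  0.74118976] 0.08512494312599697
```

View pics/top0.png

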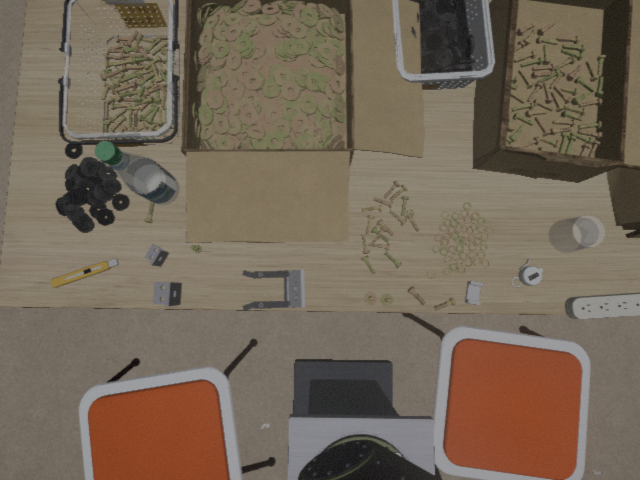

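View pics/side0.png

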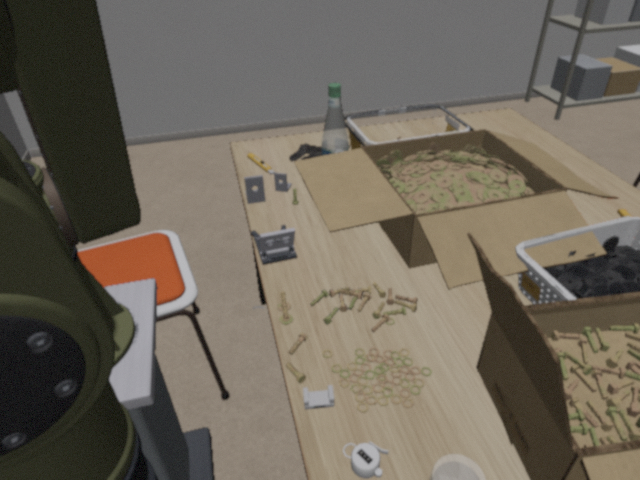

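The top view shows two bracket-like parts: one at (167,293), which is larger, and one at (157,255), which is smaller and turned. The jig is at (275,288) with its mouth to the left, and standing bolt c is probably at (196,248). The side view shows the same pair at (255,189) and (281,182). I choose the larger one and check it in a crop.

```bash
python3 - <<'E'
from h import *
c=load('top')['c'][:,:,::-1]
a=cv2.resize(c[235:315,140:220],None,fx=5,fy=5,interpolation=cv2.INTER_CUBIC)
b=cv2.resize(c[255:320,235:315],None,fx=5,fy=5,interpolation=cv2.INTER_CUBIC)
b=np.vstack([b,np.zeros((75,400,3),np.uint8)])
s=np.hstack([a,b])
for k in range(0,400,50):
    cv2.putText(s,str(140+k//5),(k,398),0,.35,(0,255,255)); cv2.putText(s,str(235+k//5),(400+k,398),0,.35,(0,255,255))
    cv2.putText(s,str(235+k//5),(0,k+4),0,.35,(0,255,255)); cv2.putText(s,str(255+k//5),(770,k+4),0,.35,(0,255,255))
cv2.imwrite('pics/crop1.png',s)
E
```

```text
(no output)
```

View pics/crop1.png

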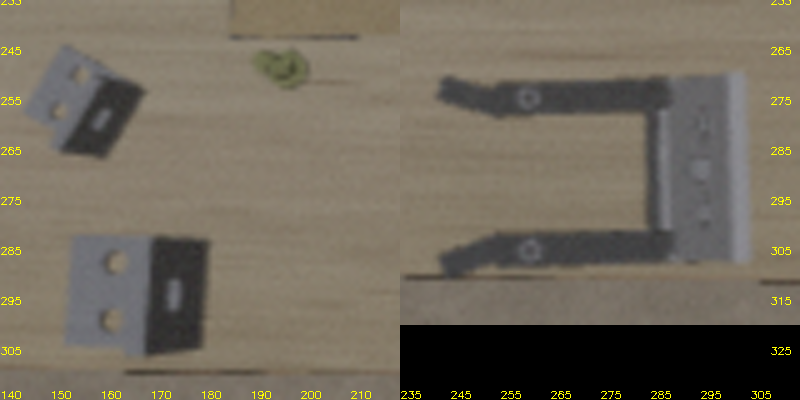

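The crop confirms the choice. The larger bracket has its heel edge at about (182,283)–(180.6,305) and its short leg points left. The jig's inner rail edges are at v≈277.5 and 302, the stop face is at u≈286, and the leaf edge strip is at u≈301–305.

```bash
python3 - <<'E'
from h import *
np.set_printoptions(precision=4,suppress=True)
L=lambda x,y:(140+x/5,235+y/5)
Rr=lambda x,y:(235+(x-400)/5,255+y/5)
def p(n,uv,z): print(n,ray('top',*uv,z))
print(load('top')['mtx'])
p('heel far',L(210,240),0);p('heel near',L(203,350),0)
p('top far',L(152,237),.08);p('top near',L(146,355),.08)
p('short far',L(73,236),.008);p('short near',L(66,345),.008)
for n,uv,z in [('stop far',(652,112),.01),('stop near',(650,233),.01),('rail in far L',(500,116),.01),('rail in near L',(500,233),.01),('rail in far R',(640,111),.01),('rail in near R',(640,232),.01),
 ('mouth far',(440,80),.01),('mouth near',(440,275),.01),('mouth far in',(440,100),.01),('mouth near in',(440,252),.01),('body near outer',(668,262),.01),('body far outer',(668,80),.01),
 ('screw far',(529,97),.014),('screw near',(529,250),.014),
 ('leaf top far R',(745,72),.09),('leaf top near R',(750,262),.09),('leaf top far L',(730,72),.09),('leaf top near L',(732,262),.09),('pin',(701,168),.06)]: p(n,Rr(*uv),z)
p('boltc',L(282,65),.047)
for n,uv in [('a',(370,298)),('b',(386,299))]: p(n,uv,.047)
p('smallbr',(160,263),0)
from scipy.spatial.transform import Rotation as R
s=ctrl.sense(); print(R.from_quat(s['ee_rot']).as_matrix())
E
```

```text
[[433.2183   0.     315.2649]
 [  0.     433.2183 236.4948]
 [  0.       0.       1.    ]]
heel far [0.4391 0.4067 0.    ]
heel near [ 0.3896  0.4074 -0.    ]
top far [0.4393 0.4067 0.08  ]
top near [0.3905 0.4066 0.08  ]
short far [0.44   0.4662 0.008 ]
short near [0.3913 0.4666 0.008 ]
stop far [0.4548 0.1708 0.01  ]
stop near [0.4007 0.1705 0.01  ]
rail in far L [0.4521 0.2394 0.01  ]
rail in near L [0.3998 0.2378 0.01  ]
rail in far R [0.4552 0.1762 0.01  ]
rail in near R [0.4011 0.175  0.01  ]
mouth far [0.4679 0.267  0.01  ]
mouth near [0.3808 0.2641 0.01  ]
mouth far in [0.4589 0.2667 0.01  ]
mouth near in [0.391  0.2644 0.01  ]
body near outer [0.3879 0.1621 0.01  ]
body far outer [0.4693 0.1638 0.01  ]
screw far [0.4607 0.226  0.014 ]
screw near [0.3926 0.2241 0.014 ]
leaf top far R [0.4699 0.127  0.09  ]
leaf top near R [0.3918 0.1237 0.09  ]
leaf top far L [0.4698 0.1333 0.09  ]
leaf top near L [0.3917 0.1311 0.09  ]
pin [0.43   0.1459 0.06  ]
boltc [0.5154 0.3647 0.047 ]
a [ 0.412  -0.0156  0.047 ]
b [ 0.4103 -0.0502  0.047 ]
smallbr [0.484  0.4593 0.    ]
[[ 0.9295  0.3689 -0.0006]
 [ 0.3689 -0.9295  0.0014]
 [ 0.     -0.0015 -1.    ]]
```

>>> {"op": "step_arm", "data": {"targets": [0,0,-0.38,1,0,0,16,0,0,-0.38,1,0,0,16,0,0,-0.38,1,0,0,16,0,0,-0.38,1,0,0,16,0,0,-0.38,1,0,0,16,0,0,-0.38,1,0,0,16,0,0,-0.38,1,0,0,16,0,0,-0.38,1,0,0,16,0,0,-0.38,1,0,0,16,0,0,-0.38,1,0,0,16,0,0,-0.38,1,0,0,16]}}

```text
clock: 1.02
eef_pos: [0.3141, -0.5205, 0.2308]
ee_rot: [0.706, 0.708, 0.0, -0.0]
contact_force: [0.4, -0.6, -0.4]
gripper_width: 0.0158
grasp_force: 0.0
```

>>> {"op": "step_arm", "data": {"targets": [0,0,0,1,1,0,16,0,0,0,1,1,0,16,0,0,0,1,1,0,16,0,0,0,1,1,0,16]}}

```text
clock: 1.35
eef_pos: [0.4168, -0.4174, 0.231]
ee_rot: [0.707, 0.708, 0.001, -0.0]
contact_force: [0.1, 0.2, 0.1]
gripper_width: 0.0163
grasp_force: 0.0
```

>>> {"op": "step_arm", "data": {"targets": [0,0,0,1,1,0,16,0,0,0,1,1,0,16,0,0,0,1,1,0,16,0,0,0,1,1,0,16]}}

```text
clock: 1.68
eef_pos: [0.517, -0.3169, 0.231]
ee_rot: [0.706, 0.708, 0.001, -0.0]
contact_force: [0.6, -0.4, -0.4]
gripper_width: 0.0162
grasp_force: 0.0
```

>>> {"op": "step_arm", "data": {"targets": [0,0,0,1,0,0,16,0,0,0,1,0,0,16,0,0,0,1,0,0,16]}}

```text
clock: 1.93
eef_pos: [0.5136, -0.2163, 0.2308]
ee_rot: [0.707, 0.707, 0.0, -0.001]
contact_force: [-0.2, 0.3, -0.3]
gripper_width: 0.016
grasp_force: 0.0
```

>>> {"op": "step_arm", "data": {"targets": [0,0,0,1,0,0,16,0,0,0,1,0,0,16,0,0,0,1,0,0,16]}}

```text
clock: 2.18
eef_pos: [0.5132, -0.1166, 0.2311]
ee_rot: [0.707, 0.707, 0.0, -0.001]
contact_force: [0.3, -0.1, -0.4]
gripper_width: 0.0159
grasp_force: 0.0
```

>>> {"op": "step_arm", "data": {"targets": [0,0,0,1,0,0,16,0,0,0,1,0,0,16,0,0,0,1,0,0,16]}}

```text
clock: 2.43
eef_pos: [0.5132, -0.0167, 0.2312]
ee_rot: [0.707, 0.707, 0.001, -0.001]
contact_force: [0.6, 0.2, -0.2]
gripper_width: 0.0161
grasp_force: 0.0
```

>>> {"op": "step_arm", "data": {"targets": [0,0,0,1,0,0,16,0,0,0,1,0,0,16,0,0,0,1,0,0,16]}}

```text
clock: 2.68
eef_pos: [0.5133, 0.0834, 0.2312]
ee_rot: [0.707, 0.708, 0.001, -0.001]
contact_force: [0.1, 0.5, -0.3]
gripper_width: 0.016
grasp_force: 0.0
```

>>> {"op": "step_arm", "data": {"targets": [0,0,0,1,0,0,16,0,0,0,1,0,0,16,0,0,0,1,0,0,16]}}

```text
clock: 2.93
eef_pos: [0.5133, 0.1836, 0.2311]
ee_rot: [0.707, 0.708, 0.001, -0.001]
contact_force: [0.5, -0.9, 0.5]
gripper_width: 0.0162
grasp_force: 0.0
```

>>> {"op": "step_arm", "data": {"targets": [0,0,0,1,-0.3,0,16,0,0,0,1,-0.3,0,16,0,0,0,1,-0.3,0,16,0,0,0,1,-0.3,0,16]}}

```text
clock: 3.27
eef_pos: [0.4821, 0.2832, 0.2309]
ee_rot: [0.706, 0.708, 0.0, -0.001]
contact_force: [0.5, 1.3, 0.2]
gripper_width: 0.0161
grasp_force: 0.0
```

>>> {"op": "step_arm", "data": {"targets": [0,0,0,0.82,-0.34,0,16,0,0,0,0.82,-0.34,0,16,0,0,0,0.82,-0.34,0,16]}}

```text
clock: 3.52
eef_pos: [0.4477, 0.3654, 0.231]
ee_rot: [0.706, 0.708, 0.0, -0.001]
contact_force: [-0.2, -1.0, 0.3]
gripper_width: 0.0159
grasp_force: 0.0
```

>>> {"op": "step_arm", "data": {"targets": [0,0,0,0.83,-0.34,0.7,16,0,0,0,0.83,-0.34,0.7,16,0,0,0,0.83,-0.34,0.7,16,0,0,0,0.83,-0.34,0.7,16]}}

```text
clock: 3.85
eef_pos: [0.4123, 0.4453, 0.1566]
ee_rot: [0.706, 0.708, -0.003, -0.001]
contact_force: [-1.2, -0.3, -0.1]
gripper_width: 0.0161
grasp_force: 0.0
```

>>> {"op": "step_arm", "data": {"targets": [0,0,0,0,0,0.3,16,0,0,0,0,0,0.6,16,0,0,0,0,0,0.98,16,0,0,0,0,0,0.98,16,0,0,0,0,0,0.98,16,0,0,0,0,0,0.98,16]}}

```text
clock: 4.35
eef_pos: [0.4166, 0.4442, 0.0651]
ee_rot: [0.707, 0.707, 0.001, 0.0]
contact_force: [0.1, -0.5, 0.2]
gripper_width: 0.0158
grasp_force: 0.0
```

```bash
python3 - <<'E'
from h import *
im=shot('side'); c=im['color'][:,:,::-1]
a=cv2.resize(c[120:270,205:315],(440,600),interpolation=cv2.INTER_CUBIC)
cv2.imwrite('pics/s1.png',a)
E
```

```text
(no output)
```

View pics/s1.png

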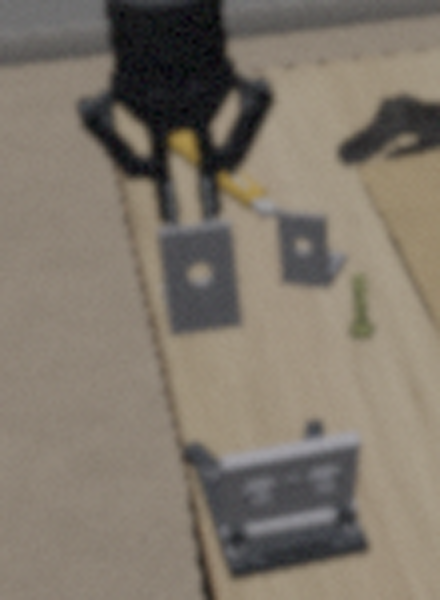

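The side crop shows both fingers just behind the bracket's standing leg and centred on it, at crop (165–215,215). Bolt c stands clear at (360,305).

>>> {"op": "step_arm", "data": {"targets": [0,0,0,-0.08,0,0.05,16,0,0,0,-0.14,0,0.05,16,0,0,0,-0.2,0,0.05,16,0,0,0,-0.26,0,0.05,16,0,0,0,-0.32,0,0.05,16,0,0,0,-0.38,0,0.05,16,0,0,0,-0.44,0,0.05,16,0,0,0,-0.5,0,0.05,16,0,0,0,-0.56,0,0.05,16,0,0,0,-0.62,0,0.05,16,0,0,0,-0.68,0,0.05,16,0,0,0,-0.72,0,0,16,0,0,0,-0.72,0,-0.1,16,0,0,0,-0.72,0,-0.3,16,0,0,0,-0.72,0,-0.5,16,0,0,0,-0.72,0,-0.5,16]}}

```text
clock: 5.73
eef_pos: [0.4178, 0.3744, 0.1181]
ee_rot: [0.707, 0.707, 0.003, 0.0]
contact_force: [0.4, 0.1, 0.5]
gripper_width: 0.0162
grasp_force: 0.0
```

```bash
python3 - <<'E'
from h import *
im=shot('side'); c=im['color'][:,:,::-1]
a=cv2.resize(c[120:270,205:315],(440,600),interpolation=cv2.INTER_CUBIC)
cv2.imwrite('pics/s2.png',a)
E
```

```text
(no output)
```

View pics/s2.png

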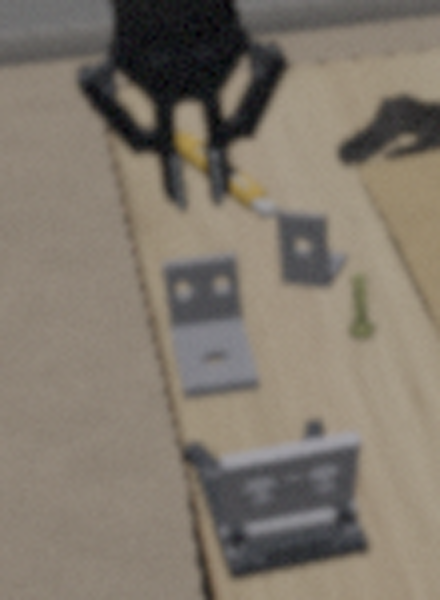

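Tipped: the long leg lies flat towards the jig, with its end at crop (185–257,390). The short leg is upright with its two holes at crop y≈288, and the bolts are untouched. Next I measure its pose.

```bash
python3 - <<'E'
from h import *
np.set_printoptions(precision=4,suppress=True)
for n,x,y,z in [('end near',182,388,.008),('end far',257,378,.008),('junc near',172,327,.008),('junc far',242,318,.008),('top near',165,262,.06),('top far',235,257,.06),('leafedge near',222,467,.09),('leafedge far',360,436,.09)]:
    print(n,ray('side',205+x/4,120+y/4,z))
s=ctrl.sense(); print(s['joint_pos'])
E
```

```text
end near [0.3894 0.3275 0.008 ]
end far [0.4385 0.3255 0.008 ]
junc near [0.3927 0.4048 0.008 ]
junc far [0.4408 0.4029 0.008 ]
top near [0.3937 0.4029 0.06  ]
top far [0.4399 0.3963 0.06  ]
leafedge near [0.3928 0.1187 0.09  ]
leafedge far [0.4709 0.1265 0.09  ]
[ 0.7307  0.3076 -0.3272  0.9305  0.0001  2.3005]
```

>>> {"op": "step_arm", "data": {"targets": [0,0,-0.013,0.35,0,0,16,0,0,-0.013,0.7,0,0,16,0,0,-0.013,0.7,0,0,16,0,0,-0.013,0.7,0,0.35,16,0,0,-0.013,0.7,0,0.7,16,0,0,-0.013,0.7,0,0.7,16,0,0,-0.013,0.7,0,0.7,16]}}

```text
clock: 6.37
eef_pos: [0.4136, 0.4404, 0.0414]
ee_rot: [0.692, 0.722, -0.003, 0.0]
contact_force: [1.0, 0.0, 0.5]
gripper_width: 0.0158
grasp_force: 0.0
```

>>> {"op": "step_arm", "data": {"targets": [0,0,0,0,0.03,0.13,16,0,0,0,0,0.03,0.26,16,0,0,0,0,0.03,0.26,16,0,0,0,-0.08,0.03,0.26,16,0,0,0,-0.16,0.03,0.26,16,0,0,0,-0.22,0.03,0.26,16,0,0,0,-0.28,0.03,0.26,16,0,0,0,-0.34,0.03,0.26,16,0,0,0,-0.4,0.03,0.26,16,0,0,0,-0.46,0.03,0.26,16,0,0,0,-0.52,0.03,0.26,16,0,0,0,-0.58,0.03,0.26,16,0,0,0,-0.64,0.03,0.26,16,0,0,0,-0.7,0.03,0.26,16,0,0,0,-0.76,0.03,0.26,16,0,0,0,-0.8,0.03,0.26,16,0,0,0,-0.8,0.03,0.26,16]}}

```text
clock: 7.78
eef_pos: [0.4227, 0.3623, 0.0182]
ee_rot: [0.692, 0.722, 0.001, 0.0]
contact_force: [0.7, 2.2, 5.6]
gripper_width: 0.016
grasp_force: 0.0
```

```bash
python3 - <<'E'
from h import *
c=shot('top')['color'][:,:,::-1]
a=cv2.resize(c[240:320,150:310],None,fx=5,fy=5,interpolation=cv2.INTER_CUBIC)
cv2.imwrite('pics/t2.png',a)
E
```

```text
(no output)
```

View pics/t2.png

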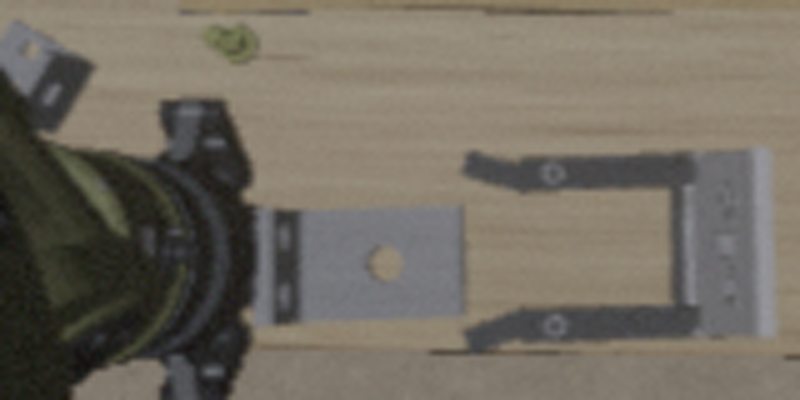

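The bracket is outside the mouth and square to it. Its end edge is at crop x≈463, centred on y≈260, while the channel centreline is at y≈252.6, so it sits about 3.4 mm too near the robot. The remaining travel is about 99 mm, and I correct sideways during the push.

>>> {"op": "step_arm", "data": {"targets": [0,0,0,-0.05,0.005,0,16,0,0,0,-0.1,0.01,0,16,0,0,0,-0.15,0.018,0,16,0,0,0,-0.2,0.026,0,16,0,0,0,-0.25,0.034,0,16,0,0,0,-0.3,0.036,0,16,0,0,0,-0.35,0.036,0,16,0,0,0,-0.4,0.036,0,16,0,0,0,-0.45,0.036,0,16,0,0,0,-0.5,0.036,0,16,0,0,0,-0.5,0.036,0,16]}}

```text
clock: 8.75
eef_pos: [0.4284, 0.3124, 0.0181]
ee_rot: [0.692, 0.722, 0.001, 0.0]
contact_force: [1.0, 2.3, 6.6]
gripper_width: 0.0158
grasp_force: 0.0
```

>>> {"op": "step_arm", "data": {"targets": [0,0,0,-0.05,0,0,16,0,0,0,-0.1,0,0,16,0,0,0,-0.15,0,0,16,0,0,0,-0.2,0,0,16,0,0,0,-0.25,0,0,16,0,0,0,-0.3,0,0,16,0,0,0,-0.35,0,0,16,0,0,0,-0.4,0,0,16]}}

```text
clock: 9.42
eef_pos: [0.4302, 0.2734, 0.0182]
ee_rot: [0.692, 0.722, 0.001, -0.0]
contact_force: [1.1, 5.6, 5.3]
gripper_width: 0.0162
grasp_force: 0.0
```

```bash
python3 - <<'E'
from h import *
c=shot('top')['color'][:,:,::-1]
a=cv2.resize(c[255:320,190:310],None,fx=6,fy=6,interpolation=cv2.INTER_CUBIC)
cv2.imwrite('pics/t3.png',a); print(ctrl.sense()['contact_force'])
E
```

```text
[0.91196175 0.86643225 5.45404463]
```

View pics/t3.png

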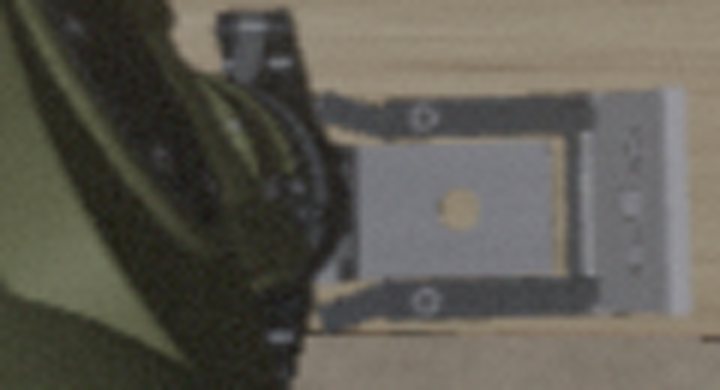

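The bracket is in the channel, with its end at crop x≈556 and the stop at about 571, so a gap of about 6 mm remains. I close it slowly and watch the force.

>>> {"op": "step_arm", "data": {"targets": [0,0,0,-0.015,0,0,16,0,0,0,-0.03,0,0,16,0,0,0,-0.04,0,0,16,0,0,0,-0.05,0,0,16,0,0,0,-0.05,0,0,16]}}

```text
clock: 9.88
eef_pos: [0.4304, 0.2684, 0.0182]
ee_rot: [0.692, 0.722, 0.001, -0.0]
contact_force: [0.8, 4.1, 5.0]
gripper_width: 0.0157
grasp_force: 0.0
```

>>> {"op": "step_arm", "data": {"targets": [0,0,0,-0.01,0,0,16,0,0,0,-0.02,0,0,16,0,0,0,-0.02,0,0,16]}}

```text
clock: 10.13
eef_pos: [0.4304, 0.2681, 0.0183]
ee_rot: [0.692, 0.722, 0.002, -0.002]
contact_force: [-0.4, 10.1, 4.1]
gripper_width: 0.016
grasp_force: 0.0
```

>>> {"op": "step_arm", "data": {"targets": [0,0,0,-0.01,0,0,16,0,0,0,-0.02,0,0,16,0,0,0,-0.03,0,0,16,0,0,0,-0.03,0,0,16]}}

```text
clock: 10.47
eef_pos: [0.4306, 0.2676, 0.0192]
ee_rot: [0.692, 0.722, 0.004, -0.003]
contact_force: [-3.7, 17.7, 8.8]
gripper_width: 0.016
grasp_force: 0.0
```

>>> {"op": "step_arm", "data": {"targets": [0,0,0,-0.01,0,0,16,0,0,0,-0.02,0,0,16,0,0,0,-0.03,0,0,16,0,0,0,-0.03,0,0,16]}}

```text
clock: 10.8
eef_pos: [0.431, 0.2672, 0.0201]
ee_rot: [0.691, 0.723, 0.006, -0.005]
contact_force: [-6.6, 23.2, 14.2]
gripper_width: 0.016
grasp_force: 0.0
```

```bash
python3 - <<'E'
from h import *
c=shot('top')['color'][:,:,::-1]
a=cv2.resize(c[265:315,240:310],None,fx=10,fy=10,interpolation=cv2.INTER_CUBIC)
cv2.imwrite('pics/t4.png',a); print(ctrl.sense()['contact_force'])
E
```

```text
[-7.06540759 23.22380305 13.96023924]
```

View pics/t4.png

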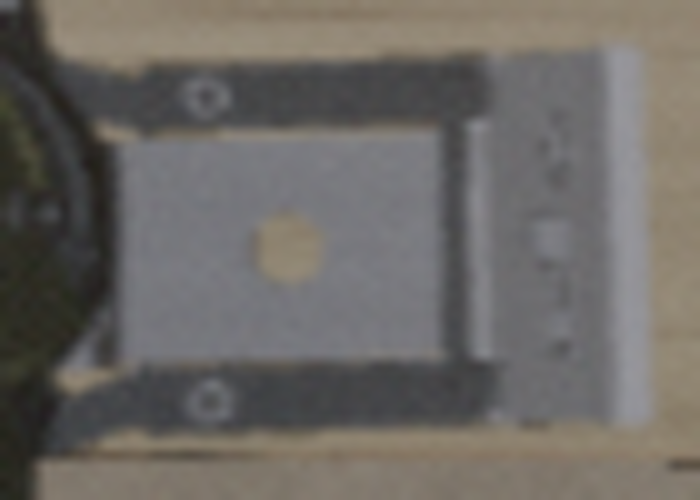

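The bracket is home: its end at crop x≈443 is flush with the stop with no bench visible between them, and the hole at 289 is about 35 mm from the stop. I back off, lift, and go over the leaf to its back.

>>> {"op": "step_arm", "data": {"targets": [0,0,0,0.05,0,0,16,0,0,0,0.15,0,0,16,0,0,0,0.25,0,0,16,0,0,0,0.25,0,-0.4,0,0,0,0,0.25,0,-0.8,0,0,0,0,0.25,0,-1,0,0,0,0,0.25,0,-1,0]}}

```text
clock: 11.43
eef_pos: [0.431, 0.2862, 0.1214]
ee_rot: [0.692, 0.722, 0.003, 0.001]
contact_force: [0.6, -0.6, 0.4]
gripper_width: -0.0001
grasp_force: 0.0
```

>>> {"op": "step_arm", "data": {"targets": [0,0,0,0,0,-0.4,0,0,0,0,0,0,-0.6,0,0,0,0,-0.35,0,-0.6,0,0,0,0,-0.7,0,-0.6,0,0,0,0,-1,0,-0.6,0,0,0,0,-1,0,-0.6,0]}}

```text
clock: 11.93
eef_pos: [0.4312, 0.18, 0.1757]
ee_rot: [0.694, 0.72, -0.003, 0.0]
contact_force: [-0.8, -0.4, 0.9]
gripper_width: 0.0003
grasp_force: 0.0
```

>>> {"op": "step_arm", "data": {"targets": [0,0,0,-0.35,0,0,0,0,0,0,-0.7,0,0,0,0,0,0,-1,0,0,0,0,0,0,-1,0,0,0,0,0,0,-1,0,0,0]}}

```text
clock: 12.35
eef_pos: [0.4361, 0.0836, 0.1761]
ee_rot: [0.693, 0.721, -0.001, -0.001]
contact_force: [-0.3, 1.1, 0.3]
gripper_width: 0.0003
grasp_force: 0.0
```

```bash
python3 - <<'E'
from h import *
c=shot('side')['color'][:,:,::-1]
a=cv2.resize(c[120:330,205:335],(372,600),interpolation=cv2.INTER_CUBIC)
b=shot('top')['color'][:,:,::-1][260:320,235:320]
b=cv2.resize(b,None,fx=5,fy=5,interpolation=cv2.INTER_CUBIC); b=np.vstack([b,np.zeros((300,425,3),np.uint8)])
cv2.imwrite('pics/m5.png',np.hstack([a,b]))
E
```

```text
(no output)
```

View pics/m5.png

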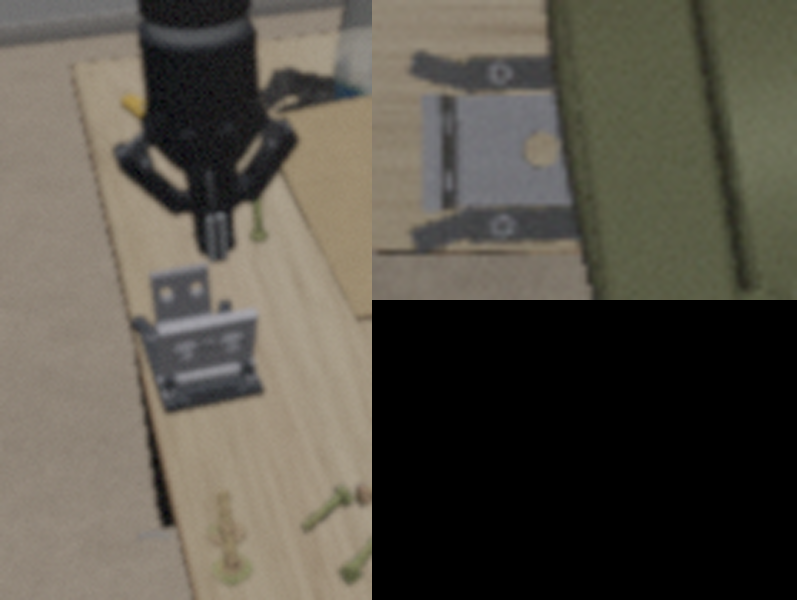

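The leaf is still open and the bracket is unmoved, with its hole at u≈268.8 as before. The finger is above and behind the leaf's back. I lower it and push.

>>> {"op": "step_arm", "data": {"targets": [0,0,0,0,-0.05,0.4,0,0,0,0,0,-0.05,0.8,0,0,0,0,0,-0.05,1,0,0,0,0,0,-0.05,1,0,0,0,0,0,-0.05,1,0]}}

```text
clock: 12.87
eef_pos: [0.4307, 0.0854, 0.0765]
ee_rot: [0.692, 0.722, -0.001, -0.001]
contact_force: [1.7, 0.8, 1.0]
gripper_width: -0.0001
grasp_force: 0.0
```

>>> {"op": "step_arm", "data": {"targets": [0,0,0,0.1,0,0,0,0,0,0,0.2,0,0,0,0,0,0,0.26,0,0,0,0,0,0,0.32,0,0,0,0,0,0,0.38,0,0,0,0,0,0,0.44,0,0,0,0,0,0,0.5,0,0,0,0,0,0,0.56,0,0,0,0,0,0,0.62,0,0,0,0,0,0,0.68,0,0,0,0,0,0,0.74,0,0,0,0,0,0,0.8,0,0,0,0,0,0,0.86,0,0,0,0,0,0,0.92,0,0,0,0,0,0,0.98,0,0,0,0,0,0,1,0,0,0,0,0,0,1,0,0,0]}}

```text
clock: 14.28
eef_pos: [0.4279, 0.1851, 0.0773]
ee_rot: [0.692, 0.722, 0.0, -0.0]
contact_force: [-0.3, 0.3, -0.4]
gripper_width: -0.0001
grasp_force: 0.0
```

```bash
python3 - <<'E'
from h import *
c=shot('side')['color'][:,:,::-1]
cv2.imwrite('pics/s6.png',cv2.resize(c[120:330,205:335],(372,600),interpolation=cv2.INTER_CUBIC))
E
```

```text
(no output)
```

View pics/s6.png

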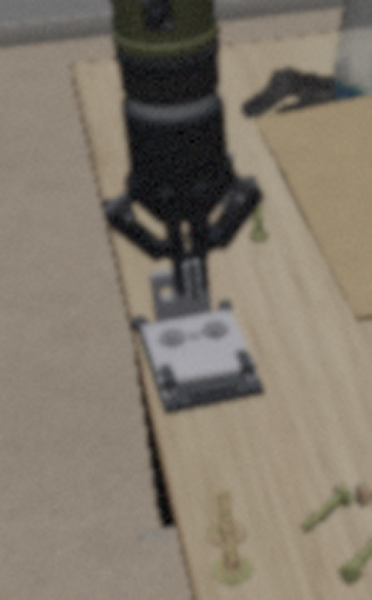

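The leaf has fallen over; its free edge is at crop (142,325)–(230,310) with both bushes showing on top. I check numerically that it is flat, and lift clear.

```bash
python3 - <<'E'
from h import *
np.set_printoptions(precision=1,suppress=True)
U=np.array([.042,-1,0]);U/=np.linalg.norm(U)
V=np.array([1,.042,0]);O=np.array([.4275,.1707,0])
for th in (0,.14,.3):
    r=[]
    for s in (-.039,.039):
        for d,h in((.078,.002),(.049,.007)):
            a=.014-d*np.cos(th)+h*np.sin(th); z=.016+d*np.sin(th)+h*np.cos(th)
            ss=s if d>.05 else np.sign(s)*.018
            p=px('side',O+U*a+V*ss+np.array([0,0,z])); r.append(((p[0]-205)*2.862,(p[1]-120)*2.857))
    print(th,np.array(r).tolist() if 0 else np.array(r).ravel())
E
```

```text
0 [139.3 327.1 169.6 336.8 228.4 310.3 211.6 328.8]
0.14 [138.2 317.4 169.2 331.2 227.8 300.7 211.4 323.2]
0.3 [137.3 307.7 169.  325.9 227.6 291.  211.4 317.9]
```

>>> {"op": "step_arm", "data": {"targets": [0,0,0,0,0,-0.3,0,0,0,0,0,0,-0.6,0,0,0,0,0,0,-1,0,0,0,0,0,0,-1,0,0,0,0,0,0,-1,0]}}

```text
clock: 14.75
eef_pos: [0.4297, 0.1851, 0.1796]
ee_rot: [0.692, 0.722, 0.002, 0.001]
contact_force: [-0.3, -0.8, -0.6]
gripper_width: -0.0001
grasp_force: 0.0
```

The edge and bush positions match angle 0 to within about 3 crop pixels, and a 0.14 rad tilt would shift the edge by about 10. The leaf is shut and the arm is clear.

```bash
python3 -c "
from plant import ctrl
print(ctrl.hand_in())"
```

```text
the job is handed in; nothing more can be done
None
```

I tipped the bracket onto its long leg, pushed it home against the stop and pushed the leaf over. By image measurement the leaf lies flat with its pin in the hole. The job is handed in at about 15 s on the robot's clock, and no verdict came back.

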